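# Fetch the calibration standard from behind the objectives

## Robot

A 6-joint arm with a two-finger parallel gripper is mounted at the origin on the work surface. World frame = base frame: x ahead of the robot, y to its left, z up, the work surface at z = 0. Lengths are in m, angles in degrees, forces in N, time in s.
With the tool pointing down it reaches from about 0.3 to 0.75 m from the base axis. Payload 8.5 kg.
Tool frame: the origin (TCP) lies midway between the tips of the shut fingers; the grasp point (between the pads) lies 19 mm behind it; z points along the fingers, y is the line along which they close (so a half turn about z gives the same grasp; the last joint's range is limited). The gripper opens to 85 mm and grips with 20 to 120 N. Pads are 22 mm wide; open, the fingers measure 114 mm over their backs; the gripper's body (76 mm by 85 mm) begins 54 mm behind the grasp point. The pads swing forward as they close: fully open they stand 13 mm farther back than shut.
Start: joints at [57.164, 21.807, 74.336, -0, 83.858, -12.336], TCP at [0.193, 0.515, 0.231] pointing down, gripper open.
Joint ranges: [-178.18, 178.18], [-50.72, 133.34], [12.68, 142.11], [-81.47, 261.47], [9.98, 163.14], [-165.26, 165.26]. Speed limits (degrees/s): [136.94, 136.94, 180, 180, 180, 180].

## Interface

Orientations are given as a 3x3 rotation matrix whose columns are the frame's x, y, z axes.
In Python, from rig import env, get_image, close_job gives the robot as it stands.
- The arm moves only by the tool step_arm, never from a script. Its argument "targets" is a list of rows, each a list of 2 entries, a list of its own where there are three numbers: the shift along the tool's x, y, z as a fraction of full scale, then the turn, a rotation vector about the tool's x, y, z as a fraction of full scale. In form: [[[x, y, z], [wx, wy, wz]], ...]. A call has 1 to 10 rows; each row is the pose to reach, as a shift and turn from the pose commanded when the call began, along the tool's axes at that moment; what a row does not reach only later rows make up. Full scale, the value 1, is 0.3 m for a shift and 45 degrees for a turn. A row lasts 1/12 s, in which the tool goes at most 41.7 mm and 7.16 degrees, less where a joint would pass 70% of its speed; a pose out of reach is approached as far as the arm can. A call with a number of a shift or a turn outside -1 to 1 is refused whole. A call with a gripper value outside its range is refused whole. "jaw" is the finger opening in mm, from 0 to 85.4, set as the call begins (left out, the last holds). The fingers move at their own pace and stop on an object; "grip_force" is the grip in N (left out, the last holds). Time passes only in rows, so rows that repeat a pose let the fingers close. It gives the time, the measured TCP pose, the force, the opening and the grip force at its end, in the units of the state.
- env.observe(): the state, without advancing time (a new reading comes with each control period).
- get_image(name): name is "side" or "top" or "wrist"; returns a dict with "img" (480x640x3 uint8, red, green, blue), "z_map" (480x640 float32, m along the optical axis (not along the pixel's ray), 0 where there is no reading), "intrinsics" (3x3 intrinsics, pixels), "rvec" (rotation vector, rad) and "tvec" (3), from world to camera coordinates, as OpenCV has them. Camera axes: x right, y down, z forward; pixel columns grow to the right and rows downward; lengths in m; the calibration is good to about 2 mm. A picture is of the moment at which its call begins.
- close_job(): hands the job in; it is judged then, once.
The state is a dict: "time_s": time; "q": joint angles; "qvel": joint speeds; "joint_efforts": joint torques, N m; "position": TCP position; "tool_rot": TCP orientation; "ft_force": force on the tool from outside, world axes, zero at the start; "wrist_torque": the same for the moment, N m; "grip_width": finger opening in m; "gripper_force": force on a finger pad.
Only numpy, scipy, OpenCV 4.12 (cv2) and the standard library are available. Lean on these libraries where they do the work, as an engineer would, in place of code of your own. Each camera call takes 0.05 s, during which the arm holds its last target. There are 200 camera calls.

## Task

Get the calibration standard ready for the microscope: first clear all three objective lenses that hem it in from the accessory tray to the lens mat, standing upright, then take the square standard from the back of the tray and lay it flat on the stage plate, centred over the round opening and square with the plate's edges. Finally stand each lens upright again on the very pad of the tray that it came from. Set everything down without dropping it, do not knock a lens over, and leave the dust cap and the ring in the tray where they are.

Things in the scene. Friction and masses are not known exactly. Their poses are not given: they have to be found in the camera images.
- lens_wide: Objective lens with the widest barrel: a plain black cylinder, broad dark front glass (40 mm) on top. It stands upright on its bayonet flange (54 mm across, z 0 to 9), above that a knurled collar 52 mm across up to z 25. Origin: centre of its underside, z up along its axis; its yaw means nothing. Smooth straight barrel 50 mm in diameter from z 25 to its top at 92 mm. about 0.36 kg.
- lens_stepped: Objective lens with a stepped black barrel. It stands upright on its bayonet flange (54 mm across, z 0 to 9), above that a knurled collar 52 mm across up to z 25. Origin: centre of its underside, z up along its axis; its yaw means nothing. Smooth straight barrel 42 mm in diameter from z 28 to 80, then a narrower nose 28 mm in diameter up to its top at 100 mm. about 0.30 kg.
- lens_pointed: Objective lens with a slim black barrel and a pointed tip. It stands upright on its bayonet flange (54 mm across, z 0 to 9), above that a knurled collar 52 mm across up to z 25. Origin: centre of its underside, z up along its axis; its yaw means nothing. Smooth straight barrel 34 mm in diameter from z 29 to 80, then a cone to a 12 mm tip at 108 mm. about 0.26 kg.
- standard: Calibration standard: square aluminium frame 60 x 60 mm, 18 mm high, ruled glass window. Lies flat; origin at the centre of its underside, x and y along its sides, z up. At the start its sides lie along the tray's x and y, its back 11 mm from the tray's back wall: grip it by its two y faces (closing along the tray's y), once the lenses are gone. about 0.14 kg.
- tray: White tray, fixed. Origin: centre of underside; x to its back wall, z up. Inside 154 (x) by 212 mm; floor top at z 4 mm; walls 12 mm high, back wall (x = 77 mm) 45. Round flush pads, 59 mm wide, at (x, y) = (-24, 0), (30, 64), (30, -64) mm, one lens centred on each (which one varies), 3 to 7 mm from the standard, which lies on a square pad at (36, 0).
- mat: Grey lens mat, the side area: 150 mm (x) by 180 mm (y), 3 mm thick, fixed to the bench, empty at the start; it lies left or right of the tray. Origin: centre of its underside, z up. All three lenses fit on it, about 90 mm apart.
- stage_plate: Stage plate: flat dark metal plate 150 mm (x) by 130 mm (y), 8 mm thick, with a round through opening 36 mm across at its centre; fixed to the bench on the other side of the tray from the mat. Origin: centre of its underside, below the opening; x and y along its sides, z up.
- dust_cap: Black plastic dust cap, 34 mm across, 12 mm high, loose in the tray's front left (+y) corner; to be left alone. Origin: centre of its underside.
- adapter_ring: Steel adapter ring, 36 mm outside, 26 mm inside, 8 mm high, loose in the tray's front right (-y) corner; to be left alone. Origin: centre of its underside.

How it is judged (in metres and radians):
On the way, in this order (a step that is already met when the one before it is completed fails the run):
1. all three lenses stand upright on the lens mat, released (x of lens_wide in the frame of mat between -0.075 and 0.075 m and y of lens_wide in the frame of mat between -0.09 and 0.09 m and z of each of lens_wide, lens_stepped, lens_pointed in the frame of mat below 0.008 m and angle between each of lens_wide, lens_stepped, lens_pointed's own z axis and vertical below 0.08 rad and linear speed of each of lens_wide, lens_stepped, lens_pointed below 0.02 m/s and contact force between the fingers and lens_wide below 0.1 N and x of lens_stepped in the frame of mat between -0.075 and 0.075 m and y of lens_stepped in the frame of mat between -0.09 and 0.09 m and contact force between the fingers and lens_stepped below 0.1 N and x of lens_pointed in the frame of mat between -0.075 and 0.075 m and y of lens_pointed in the frame of mat between -0.09 and 0.09 m and contact force between the fingers and lens_pointed below 0.1 N), for 0.2 s.
2. the standard lies flat on the stage plate, centred over the opening and square with it, released (horizontal distance between standard and stage_plate below 0.01 m and z of standard in the frame of stage_plate between 0.004 and 0.012 m and angle between standard's own z axis and vertical below 0.06 rad and (angle between the x axis of standard and the x axis of stage_plate, either way round below 0.17 rad or angle between the x axis of standard and the y axis of stage_plate, either way round below 0.17 rad) and linear speed of standard below 0.02 m/s and contact force between the fingers and standard below 0.1 N), for 0.2 s.
At the end, for the whole second after the job is handed in: The standard lies flat on the stage plate, its centre within 10 mm of the opening's and its sides within 10 degrees of the plate's (any quarter turn will do); each lens stands upright within 12 mm of where it stood at the start; all released and at rest (all of step 2 and distance of each of lens_wide, lens_stepped, lens_pointed from where it was at the start of the episode below 0.012 m and angle between each of lens_wide, lens_stepped, lens_pointed's own z axis and vertical below 0.08 rad and linear speed of each of lens_wide, lens_stepped, lens_pointed below 0.02 m/s and contact force between the fingers and lens_wide below 0.1 N and contact force between the fingers and lens_stepped below 0.1 N and contact force between the fingers and lens_pointed below 0.1 N); the robot touches nothing.
It fails at once if a lens is knocked over or tilted by more than 30 degrees (angle between any of lens_wide, lens_stepped, lens_pointed's own z axis and vertical above 0.52 rad).
It fails at once if a lens or the standard is dropped (it falls freely, more than about 12 mm) ((linear speed of lens_wide above 0.5 m/s and contact force between the fingers and lens_wide below 0.01 N and contact force between lens_wide and anything else below 0.01 N) or (linear speed of lens_stepped above 0.5 m/s and contact force between the fingers and lens_stepped below 0.01 N and contact force between lens_stepped and anything else below 0.01 N) or (linear speed of lens_pointed above 0.5 m/s and contact force between the fingers and lens_pointed below 0.01 N and contact force between lens_pointed and anything else below 0.01 N) or (linear speed of standard above 0.5 m/s and contact force between the fingers and standard below 0.01 N and contact force between standard and anything else below 0.01 N)).
It fails at once if the dust cap or the ring is moved by more than 15 mm (distance of any of dust_cap, adapter_ring from where it was at the start of the episode above 0.015 m).
It also fails if it takes over 147 s, if anything falls off the work surface, if the arm or the gripper's body presses on something with over 40 N, if the wrist force passes 120 N, or if a joint passes its speed limit or range.

## Working session

There is one attempt and no reset: what is moved stays moved. The work goes in short steps, Python scripts to look and compute and a tool call to move; the robot and the scene stay as the last step left them, time stands still between calls to the robot, and variables do not carry over. Pictures are saved under pics/ and viewed, at most 14 in all, crops included, and the job is handed in when it is done.

Besides the shell and the picture viewer there is one more tool, called after "Request:" as name(argument=value, ...), one argument or row to a line, values as JSON. step_arm: Moves the arm, as the interface text tells. Its arguments: {"type":"object","properties":{"targets":{"type":"array","items":{"type":"array"}},"jaw":{"type":"number"},"grip_force":{"type":"number"}},"required":["targets"]}

```bash
mkdir -p pics
cat > h.py <<'E'
import numpy as np, cv2
from rig import env, get_image, close_job
def cloud(name):
    d=get_image(name); z=d["z_map"].astype(float); K=np.array(d["intrinsics"]); R=cv2.Rodrigues(np.array(d["rvec"],float))[0]; t=np.array(d["tvec"],float).ravel()
    v,u=np.mgrid[0:480,0:640]
    P=np.stack([(u-K[0,2])/K[0,0]*z,(v-K[1,2])/K[1,1]*z,z],-1)
    W=(P-t)@R
    W[z<=0]=np.nan
    return d["img"],W
E
python3 - <<'E'
from h import *
s=env.observe(); print(s["time_s"],s["position"],np.round(s["tool_rot"],3))
for n in ("top","side"):
    im,W=cloud(n); cv2.imwrite(f"pics/{n}0.png",im[...,::-1]); np.savez(f"/tmp/{n}0",im=im,W=W)
    print(n,np.isfinite(W[...,0]).mean(),np.nanmin(W,(0,1)),np.nanmax(W,(0,1)))
E
```

```text
0.0 [0.192446   0.51490935 0.23069573] [[-0.937  0.35  -0.001]
 [ 0.35   0.937 -0.001]
 [ 0.    -0.001 -1.   ]]
top 0.9958854166666666 [ 0.12214747 -1.05704355 -0.77040228] [1.42853376 0.9960362  0.11779187]
side 0.99595703125 [-0.13255927 -0.51065191 -0.77267137] [2.38388378 2.23808919 0.39046767]
```

View pics/top0.png

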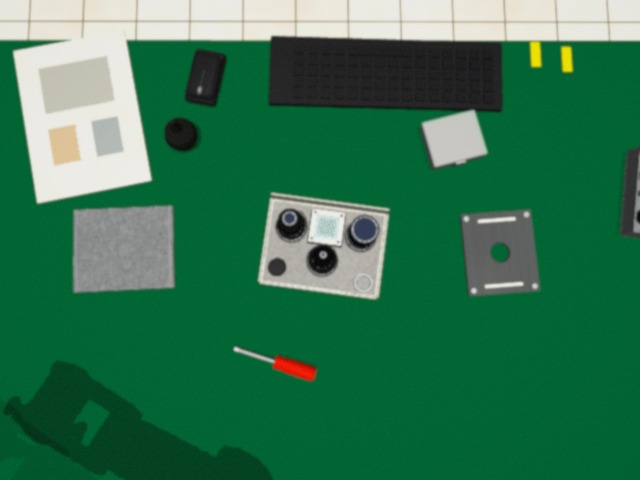

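View pics/side0.png

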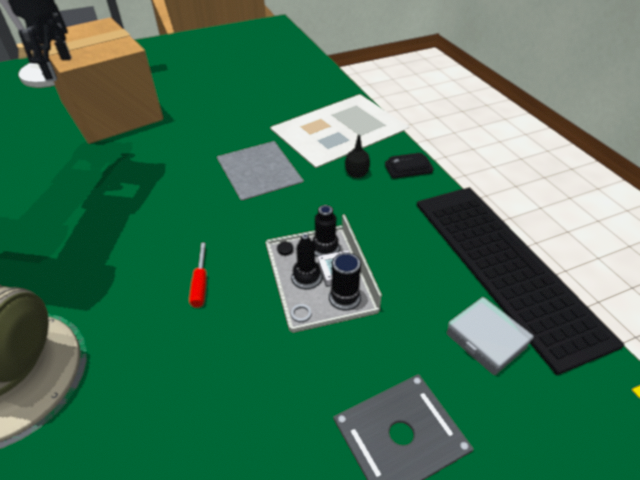

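Top view: tray around (323,246), with the stepped lens back-left (290,223), wide back-right (364,232) and pointed in front (322,260). Mat is at (124,249) on the +y side, plate opening at (500,252).

Run:
```python
from h import *
f=np.load("/tmp/top0.npz"); im=f["im"]; W=f["W"]
hsv=cv2.cvtColor(im,cv2.COLOR_RGB2HSV)
ng=~((hsv[...,0]>40)&(hsv[...,0]<90)&(hsv[...,1]>120))
def rect(r0,r1,c0,c1,name):
    m=np.zeros(ng.shape,np.uint8); m[r0:r1,c0:c1]=ng[r0:r1,c0:c1]
    n,l,st,_=cv2.connectedComponentsWithStats(m); k=1+np.argmax(st[1:,4]); m=l==k
    cs,_=cv2.findContours(m.astype(np.uint8),cv2.RETR_EXTERNAL,cv2.CHAIN_APPROX_NONE)
    P=W[m]; P=P[np.isfinite(P[:,0])]
    print(name,cv2.minAreaRect((P[:,:2]*1000).astype(np.float32)),"px",cv2.minAreaRect(cs[0]),"medz",np.median(P[:,2]))
rect(195,305,60,190,"mat"); rect(180,310,245,400,"tray"); rect(200,305,450,550,"plate")
# hole: 
h=W[235:270,485:517]; g=~ng[235:270,485:517]; print("hole",np.nanmean(h[g],0),g.sum())
# tall
T=(W[...,2]>0.06); T[:180]=0;T[310:]=0;T[:,:245]=0;T[:,400:]=0
n,l,st,_=cv2.connectedComponentsWithStats(T.astype(np.uint8))
for k in range(1,n):
    if st[k,4]<20: continue
    P=W[l==k]; top=P[P[:,2]>P[:,2].max()-.008]
    print(k,st[k,4],"zmax",P[:,2].max(),"top",top.mean(0).round(4),(top.min(0)[:2]+top.max(0)[:2])/2,len(top))
# standard: z 15..30
S=(W[...,2]>.018)&(W[...,2]<.028); S[:205]=0;S[248:]=0;S[:,:305]=0;S[:,348:]=0
S=S&(im.min(-1)>100)
P=W[S]; print("std",cv2.minAreaRect((P[:,:2]*1000).astype(np.float32)),len(P))
for u,v in ((272,193),(389,209),(378,299),(258,283)): print(u,v,W[v,u])
```

```text
mat ((539.9686889648438, 355.22686767578125), (154.64614868164062, 184.34954833984375), 2.020171642303467) px ((122.86422729492188, 248.4239044189453), (84.1544189453125, 103.56681823730469), 87.66268920898438) medz 0.002886948157257092
tray ((542.6954956054688, -9.79193115234375), (225.642578125, 174.069580078125), 81.88704681396484) px ((323.7911071777344, 245.6988067626953), (123.62858581542969, 93.858642578125), 7.765166282653809) medz 0.006646416175414732
plate ((527.7435302734375, -333.1371765136719), (152.68670654296875, 136.81759643554688), 3.8903958797454834) px ((499.67083740234375, 252.29017639160156), (84.2248306274414, 72.38948822021484), 84.14398956298828) medz 0.007587767639708646
hole [ 5.27286697e-01 -3.32975637e-01 -3.61882152e-04] 262
1 501 zmax 0.10883318256649024 top [0.577  0.0502 0.1044] [0.57698396 0.05008296] 210
2 735 zmax 0.10229406993804771 top [ 0.5587 -0.0759  0.0969] [ 0.55858739 -0.07591468] 566
3 325 zmax 0.11779186524033024 top [ 0.5147 -0.0053  0.1124] [ 0.5143739 -0.0053984] 52
std ((575.4844360351562, -15.17684555053711), (62.1227912902832, 80.56763458251953), 81.56211853027344) 880
272 193 [0.63119589 0.08224837 0.04538577]
389 209 [ 0.60969339 -0.13150407 -0.00348347]
378 299 [ 0.44347035 -0.1074188  -0.00069991]
258 283 [ 0.47438355  0.11041966 -0.00177006]
```

Request:
step_arm(
  targets=[
    [[-0.1,-0.06,0],[0,0,-0.03]],
    [[-0.2,-0.12,0],[0,0,-0.06]],
    [[-0.3,-0.18,0],[0,0,-0.1]],
    [[-0.4,-0.24,0],[0,0,-0.14]],
    [[-0.5,-0.3,0],[0,0,-0.18]],
    [[-0.6,-0.35,0],[0,0,-0.22]],
    [[-0.7,-0.4,0],[0,0,-0.25]],
    [[-0.8,-0.46,0],[0,0,-0.275]],
    [[-0.87,-0.5,0],[0,0,-0.275]],
    [[-0.87,-0.5,0],[0,0,-0.275]],
  ],
  jaw=85,
)

```text
time_s: 0.93
position: [0.3869, 0.2804, 0.231]
tool_rot: [[-0.989, 0.145, 0.0], [0.145, 0.989, -0.001], [-0.0, -0.001, -1.0]]
ft_force: [0.2, 0.8, -0.5]
grip_width: 0.0853
gripper_force: 0.0
```

```bash
cat >> h.py <<'E'
def to(x,y,z):
    s=env.observe(); R=np.array(s["tool_rot"]); d=R.T@(np.array([x,y,z])-s["position"])/0.3
    print("t",round(s["time_s"],2),"p",np.round(s["position"],4),"shift",d.round(3),"yaw_y",np.degrees(np.arctan2(-R[0,1],R[1,1])).round(2))
E
python3 - <<'E'
from h import *
to(.53,.0,.24)
E
```

```text
t 0.93 p [0.3869 0.2804 0.231 ] shift [-0.608 -0.855 -0.029] yaw_y -8.36
```

Request:
step_arm(
  targets=[
    [[-0.06,-0.1,-0.01],[0,0,0]],
    [[-0.13,-0.2,-0.02],[0,0,0]],
    [[-0.2,-0.3,-0.03],[0,0,0]],
    [[-0.27,-0.4,-0.04],[0,0,0]],
    [[-0.34,-0.5,-0.05],[0,0,0]],
    [[-0.41,-0.6,-0.06],[0,0,0]],
    [[-0.48,-0.7,-0.06],[0,0,0]],
    [[-0.55,-0.8,-0.06],[0,0,0]],
    [[-0.6,-0.85,-0.06],[0,0,0]],
    [[-0.6,-0.85,-0.06],[0,0,0]],
  ],
)

```text
time_s: 1.77
position: [0.5283, 0.0025, 0.2484]
tool_rot: [[-0.989, 0.145, -0.001], [0.145, 0.989, -0.0], [0.001, -0.0, -1.0]]
ft_force: [-0.4, 0.4, -0.7]
grip_width: 0.0851
gripper_force: 0.0
```

Run:
```python
from h import *
to(.577,.0502,.20)
im,W=cloud("wrist"); cv2.imwrite("pics/w1.png",im[...,::-1]); np.savez("/tmp/w1",im=im,W=W)
T=W[...,2]>.05; T&=W[...,2]<.13
n,l,st,_=cv2.connectedComponentsWithStats(T.astype(np.uint8))
for k in range(1,n):
    if st[k,4]<100: continue
    P=W[l==k]; top=P[P[:,2]>P[:,2].max()-.006]
    print(st[k],"zmax",P[:,2].max().round(4),"top",top.mean(0).round(4),((top.min(0)[:2]+top.max(0)[:2])/2).round(4))
```

```text
t 1.77 p [0.5283 0.0025 0.2484] shift [-0.138  0.181  0.161] yaw_y -8.34
[ 286  183   39   44 1352] zmax 0.1153 top [ 0.5138 -0.0059  0.1125] [ 0.5144 -0.0059]
[ 205  230   63   66 3092] zmax 0.1003 top [ 0.5576 -0.0764  0.0975] [ 0.5586 -0.0771]
[ 350  233   49   56 2037] zmax 0.1079 top [0.5759 0.0492 0.1052] [0.5766 0.0492]
[ 542  350   57   51 1288] zmax 0.1017 top [0.7415 0.251  0.0987] [0.7425 0.2508]
```

View pics/w1.png

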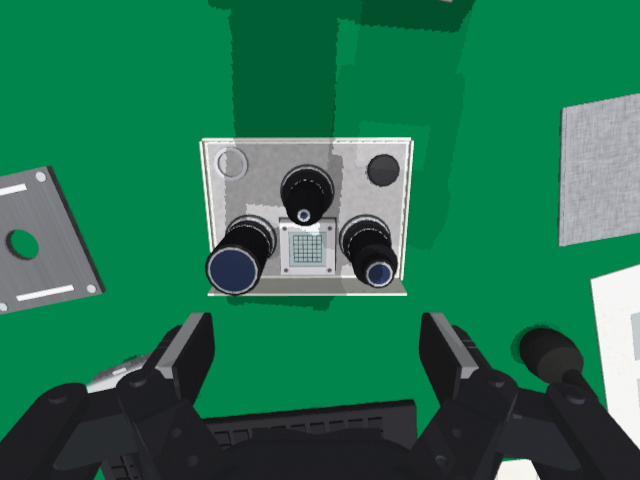

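Wrist view agrees with the top view within 1 mm: wide at (233,270), stepped (378,272), pointed (304,215), with the standard (307,248) between them. Next I go for the stepped lens.

Request:
step_arm(
  targets=[
    [[-0.07,0.09,0.0],[0,0,0]],
    [[-0.137,0.179,0.05],[0,0,0]],
    [[-0.137,0.179,0.15],[0,0,0]],
    [[-0.137,0.179,0.26],[0,0,0]],
    [[-0.137,0.179,0.37],[0,0,0]],
    [[-0.137,0.179,0.48],[0,0,0]],
    [[-0.137,0.179,0.58],[0,0,0]],
    [[-0.137,0.179,0.65],[0,0,0]],
    [[-0.137,0.179,0.685],[0,0,0]],
    [[-0.137,0.179,0.685],[0,0,0]],
  ],
  jaw=85,
)

```text
time_s: 2.65
position: [0.5735, 0.0539, 0.042]
tool_rot: [[-0.99, 0.14, -0.004], [0.14, 0.99, 0.001], [0.004, 0.0, -1.0]]
ft_force: [-0.1, -0.8, -0.5]
grip_width: 0.085
gripper_force: 0.0
```

Request:
step_arm(
  targets=[
    [[0,0,0],[0,0,0]],
    [[0,0,0],[0,0,0]],
    [[0,0,0],[0,0,0]],
    [[0,0,0],[0,0,0]],
    [[0,0,0],[0,0,0]],
    [[0,0,0],[0,0,0]],
    [[0,0,0],[0,0,0]],
    [[0,0,0],[0,0,0]],
    [[0,0,0],[0,0,0]],
    [[0,0,0],[0,0,0]],
  ],
  jaw=30,
  grip_force=40,
)

```text
time_s: 3.48
position: [0.5756, 0.0526, 0.0454]
tool_rot: [[-0.99, 0.141, 0.003], [0.141, 0.99, -0.0], [-0.003, 0.0, -1.0]]
ft_force: [-0.8, -0.8, 5.3]
grip_width: 0.0411
gripper_force: 40.0
```

Request:
step_arm(
  targets=[
    [[0,0,-0.03],[0,0,0]],
    [[0,0,-0.1],[0,0,0]],
    [[0,0,-0.18],[0,0,0]],
    [[0.01,0.03,-0.23],[0,0,0]],
    [[0.04,0.1,-0.25],[0,0,0]],
    [[0.08,0.2,-0.25],[0,0,0]],
    [[0.12,0.31,-0.25],[0,0,0]],
    [[0.16,0.42,-0.25],[0,0,0]],
    [[0.2,0.53,-0.25],[0,0,0]],
    [[0.2,0.6,-0.25],[0,0,0]],
  ],
)

```text
time_s: 4.32
position: [0.5388, 0.2425, 0.1195]
tool_rot: [[-0.99, 0.139, -0.001], [0.139, 0.99, 0.001], [0.001, 0.0, -1.0]]
ft_force: [-0.3, 0.1, -3.5]
grip_width: 0.041
gripper_force: 41.3
```

Request:
step_arm(
  targets=[
    [[0.04,0.1,0],[0,0,0]],
    [[0.08,0.2,0],[0,0,0]],
    [[0.12,0.3,0],[0,0,0]],
    [[0.16,0.4,0],[0,0,0]],
    [[0.19,0.48,0],[0,0,0]],
    [[0.21,0.53,0.03],[0,0,0]],
    [[0.21,0.55,0.08],[0,0,0]],
    [[0.21,0.55,0.14],[0,0,0]],
    [[0.21,0.55,0.19],[0,0,0]],
    [[0.21,0.55,0.22],[0,0,0]],
  ],
)

```text
time_s: 5.15
position: [0.5012, 0.4108, 0.0506]
tool_rot: [[-0.99, 0.142, -0.003], [0.142, 0.99, -0.002], [0.003, -0.002, -1.0]]
ft_force: [-0.2, -0.7, -4.2]
grip_width: 0.0407
gripper_force: 41.4
```

Request:
step_arm(
  targets=[
    [[0,0,0],[0,0,0]],
    [[0,0,0],[0,0,0]],
    [[0,0,0],[0,0,0]],
    [[0,0,0],[0,0,0]],
  ],
)

```text
time_s: 5.48
position: [0.5026, 0.4117, 0.054]
tool_rot: [[-0.99, 0.142, 0.002], [0.142, 0.99, 0.001], [-0.002, 0.001, -1.0]]
ft_force: [-0.4, -0.7, -3.3]
grip_width: 0.0413
gripper_force: 41.4
```

Run:
```python
from h import *
s=env.observe(); to(.505,.41,.043); print(s["grip_width"],s["ft_force"],s["qvel"])
```

```text
t 5.48 p [0.5026 0.4117 0.054 ] shift [-0.009 -0.005  0.037] yaw_y -8.14
0.041318832519314876 [-0.39655284 -0.6999683  -3.33316146] [ 0.13783836 -0.0264923   0.09589913  0.04419065 -0.010116    0.06035942]
```

Request:
step_arm(
  targets=[
    [[0,0,0.01],[0,0,0]],
    [[0,0,0.018],[0,0,0]],
    [[0,0,0.024],[0,0,0]],
    [[0,0,0.028],[0,0,0]],
    [[0,0,0.032],[0,0,0]],
    [[0,0,0.032],[0,0,0]],
    [[0,0,0.032],[0,0,0]],
  ],
)

```text
time_s: 6.07
position: [0.5019, 0.4116, 0.0445]
tool_rot: [[-0.99, 0.141, 0.001], [0.141, 0.99, 0.0], [-0.001, 0.0, -1.0]]
ft_force: [-3.5, -2.0, 6.2]
grip_width: 0.0411
gripper_force: 42.2
```

Request:
step_arm(
  targets=[
    [[0,0,0],[0,0,0]],
    [[0,0,0],[0,0,0]],
    [[0,0,0],[0,0,0]],
    [[0,0,0],[0,0,0]],
    [[0,0,-0.1],[0,0,0]],
    [[0,0,-0.2],[0,0,0]],
    [[0,0,-0.3],[0,0,0]],
    [[0,0,-0.4],[0,0,0]],
    [[0,0,-0.45],[0,0,0]],
    [[0,0,-0.45],[0,0,0]],
  ],
  jaw=80,
)

```text
time_s: 6.9
position: [0.5032, 0.4124, 0.1825]
tool_rot: [[-0.99, 0.141, 0.007], [0.141, 0.99, 0.004], [-0.006, 0.005, -1.0]]
ft_force: [0.9, -1.0, 0.4]
grip_width: 0.0804
gripper_force: 0.0
```

Run:
```python
from h import *
to(.5146,-.0057,.18)
im,W=cloud("top"); T=(W[...,2]>.05)&(W[...,2]<.12); T[:150]=0; T[330:]=0; T[:,400:]=0
n,l,st,_=cv2.connectedComponentsWithStats(T.astype(np.uint8))
for k in range(1,n):
    if st[k,4]<30: continue
    P=W[l==k]; top=P[P[:,2]>P[:,2].max()-.006]
    print(st[k],"zmax",P[:,2].max().round(4),"top",top.mean(0).round(4))
```

```text
t 6.9 p [0.5032 0.4124 0.1825] shift [-0.234 -1.374  0.003] yaw_y -8.12
[348 215  31  32 752] zmax 0.1015 top [ 0.5589 -0.0759  0.0975]
[313 246  20  22 336] zmax 0.116 top [ 0.5149 -0.0054  0.1125]
[ 63 254  31  24 352] zmax 0.1049 top [0.4927 0.4111 0.1029]
```

Request:
step_arm(
  targets=[
    [[-0.01,-0.05,0],[0,0,0]],
    [[-0.03,-0.15,0],[0,0,0]],
    [[-0.05,-0.27,0],[0,0,0]],
    [[-0.07,-0.4,0],[0,0,0]],
    [[-0.09,-0.53,0],[0,0,0]],
    [[-0.12,-0.66,0],[0,0,0]],
    [[-0.14,-0.79,0],[0,0,0]],
    [[-0.16,-0.9,0],[0,0,0]],
    [[-0.17,-0.97,0],[0,0,0]],
    [[-0.17,-1.0,0],[0,0,0]],
  ],
  jaw=80,
)

```text
time_s: 7.78
position: [0.5097, 0.1048, 0.1769]
tool_rot: [[-0.99, 0.144, -0.002], [0.144, 0.99, -0.0], [0.002, -0.001, -1.0]]
ft_force: [0.5, 0.6, 0.1]
grip_width: 0.0798
gripper_force: 0.0
```

Request:
step_arm(
  targets=[
    [[-0.02,-0.1,0],[0,0,0]],
    [[-0.04,-0.2,0],[0,0,0]],
    [[-0.055,-0.29,0],[0,0,0]],
    [[-0.064,-0.36,0],[0,0,0]],
    [[-0.064,-0.374,0],[0,0,0]],
    [[-0.064,-0.374,0],[0,0,0]],
  ],
)

```text
time_s: 8.28
position: [0.5129, -0.0066, 0.1774]
tool_rot: [[-0.99, 0.143, -0.002], [0.143, 0.99, 0.001], [0.002, 0.0, -1.0]]
ft_force: [0.0, 0.1, -0.1]
grip_width: 0.0799
gripper_force: 0.0
```

Run:
```python
from h import *
to(.5146,-.0057,.045)
```

```text
t 8.28 p [ 0.5129 -0.0066  0.1774] shift [-0.006  0.003  0.441] yaw_y -8.22
```

Request:
step_arm(
  targets=[
    [[-0.006,0.003,0.06],[0,0,0]],
    [[-0.006,0.003,0.15],[0,0,0]],
    [[-0.006,0.003,0.25],[0,0,0]],
    [[-0.006,0.003,0.34],[0,0,0]],
    [[-0.006,0.003,0.4],[0,0,0]],
    [[-0.006,0.003,0.43],[0,0,0]],
    [[-0.006,0.003,0.44],[0,0,0]],
    [[-0.006,0.003,0.44],[0,0,0]],
  ],
)

```text
time_s: 8.95
position: [0.5151, -0.0048, 0.0461]
tool_rot: [[-0.99, 0.14, -0.001], [0.14, 0.99, 0.0], [0.001, 0.0, -1.0]]
ft_force: [-0.7, -0.6, 0.2]
grip_width: 0.08
gripper_force: 0.0
```

Request:
step_arm(
  targets=[
    [[0,0,0],[0,0,0]],
    [[0,0,0],[0,0,0]],
    [[0,0,0],[0,0,0]],
    [[0,0,0],[0,0,0]],
    [[0,0,0],[0,0,0]],
    [[0,0,0],[0,0,0]],
    [[0,0,0],[0,0,0]],
    [[0,0,0],[0,0,0]],
    [[0,0,0],[0,0,0]],
    [[0,0,0],[0,0,0]],
  ],
  jaw=22,
  grip_force=40,
)

```text
time_s: 9.78
position: [0.5155, -0.0058, 0.047]
tool_rot: [[-0.99, 0.142, 0.001], [0.142, 0.99, -0.0], [-0.001, -0.0, -1.0]]
ft_force: [-0.6, -0.4, 6.0]
grip_width: 0.033
gripper_force: 39.3
```

Request:
step_arm(
  targets=[
    [[0,0,-0.03],[0,0,0]],
    [[0,0,-0.1],[0,0,0]],
    [[0,0,-0.18],[0,0,0]],
    [[0,0.03,-0.23],[0,0,0]],
    [[-0.01,0.1,-0.25],[0,0,0]],
    [[-0.01,0.2,-0.25],[0,0,0]],
    [[-0.01,0.31,-0.25],[0,0,0]],
    [[-0.02,0.42,-0.25],[0,0,0]],
    [[-0.02,0.53,-0.25],[0,0,0]],
    [[-0.02,0.62,-0.25],[0,0,0]],
  ],
)

```text
time_s: 10.62
position: [0.5472, 0.1797, 0.1216]
tool_rot: [[-0.99, 0.141, -0.0], [0.141, 0.99, 0.0], [0.0, 0.0, -1.0]]
ft_force: [0.0, -1.2, -2.2]
grip_width: 0.0329
gripper_force: 40.3
```

Request:
step_arm(
  targets=[
    [[0,0.1,0],[0,0,0]],
    [[0,0.2,0],[0,0,0]],
    [[0,0.3,0],[0,0,0]],
    [[0,0.4,0],[0,0,0]],
    [[-0.01,0.5,0],[0,0,0]],
    [[-0.01,0.57,0.03],[0,0,0]],
    [[-0.01,0.6,0.08],[0,0,0]],
    [[-0.01,0.6,0.14],[0,0,0]],
    [[-0.01,0.6,0.19],[0,0,0]],
    [[-0.01,0.6,0.22],[0,0,0]],
  ],
)

```text
time_s: 11.45
position: [0.5745, 0.3544, 0.0525]
tool_rot: [[-0.99, 0.141, -0.004], [0.141, 0.99, -0.002], [0.004, -0.002, -1.0]]
ft_force: [0.1, 0.3, -1.5]
grip_width: 0.033
gripper_force: 40.4
```

Request:
step_arm(
  targets=[
    [[0,0,0],[0,0,0]],
    [[0,0,0],[0,0,0]],
    [[0,0,0.01],[0,0,0]],
    [[0,0,0.018],[0,0,0]],
    [[0,0,0.024],[0,0,0]],
    [[0,0,0.028],[0,0,0]],
    [[0,0,0.03],[0,0,0]],
    [[0,0,0.03],[0,0,0]],
    [[0,0,0.03],[0,0,0]],
  ],
)

```text
time_s: 12.2
position: [0.5758, 0.3554, 0.0463]
tool_rot: [[-0.99, 0.141, 0.0], [0.141, 0.99, 0.0], [-0.0, 0.0, -1.0]]
ft_force: [0.6, -0.1, -1.1]
grip_width: 0.0335
gripper_force: 40.4
```

Request:
step_arm(
  targets=[
    [[0,0,0.003],[0,0,0]],
    [[0,0,0.005],[0,0,0]],
    [[0,0,0.005],[0,0,0]],
  ],
)

```text
time_s: 12.45
position: [0.5759, 0.3554, 0.0461]
tool_rot: [[-0.99, 0.141, 0.001], [0.141, 0.99, 0.0], [-0.001, 0.0, -1.0]]
ft_force: [-3.2, -1.6, 6.0]
grip_width: 0.0332
gripper_force: 41.2
```

Request:
step_arm(
  targets=[
    [[0,0,0],[0,0,0]],
    [[0,0,0],[0,0,0]],
    [[0,0,0],[0,0,0]],
    [[0,0,0],[0,0,0]],
    [[0,0,-0.1],[0,0,0]],
    [[0,0,-0.2],[0,0,0]],
    [[0,0,-0.3],[0,0,0]],
    [[0,0,-0.4],[0,0,0]],
    [[0,0,-0.45],[0,0,0]],
    [[0,0,-0.45],[0,0,0]],
  ],
  jaw=80,
)

```text
time_s: 13.28
position: [0.577, 0.3559, 0.1841]
tool_rot: [[-0.99, 0.141, 0.007], [0.141, 0.99, 0.003], [-0.007, 0.004, -1.0]]
ft_force: [0.6, 0.3, 0.8]
grip_width: 0.0802
gripper_force: 0.0
```

Run:
```python
from h import *
to(.5585,-.0765,.18)
```

```text
t 13.28 p [0.577  0.3559 0.1841] shift [-0.142 -1.436  0.009] yaw_y -8.12
```

Request:
step_arm(
  targets=[
    [[-0.01,-0.05,0],[0,0,0]],
    [[-0.02,-0.15,0],[0,0,0]],
    [[-0.03,-0.27,0],[0,0,0]],
    [[-0.04,-0.4,0],[0,0,0]],
    [[-0.05,-0.53,0],[0,0,0]],
    [[-0.06,-0.66,0],[0,0,0]],
    [[-0.08,-0.79,0],[0,0,0]],
    [[-0.09,-0.9,0],[0,0,0]],
    [[-0.1,-0.97,0],[0,0,0]],
    [[-0.1,-1.0,0],[0,0,0]],
  ],
  jaw=85,
)

```text
time_s: 14.12
position: [0.5627, 0.0513, 0.1786]
tool_rot: [[-0.99, 0.144, -0.002], [0.144, 0.99, -0.0], [0.002, -0.001, -1.0]]
ft_force: [0.1, 0.8, -1.1]
grip_width: 0.0854
gripper_force: 0.0
```

Request:
step_arm(
  targets=[
    [[-0.01,-0.1,0],[0,0,0]],
    [[-0.02,-0.2,0],[0,0,0]],
    [[-0.03,-0.3,0],[0,0,0]],
    [[-0.04,-0.4,0],[0,0,0]],
    [[-0.042,-0.436,0],[0,0,0]],
    [[-0.042,-0.436,0],[0,0,0]],
    [[-0.042,-0.436,0],[0,0,0]],
  ],
)

```text
time_s: 14.7
position: [0.5569, -0.0763, 0.1791]
tool_rot: [[-0.99, 0.142, -0.001], [0.142, 0.99, 0.001], [0.001, 0.001, -1.0]]
ft_force: [-0.3, 0.1, 0.3]
grip_width: 0.0851
gripper_force: 0.0
```

Run:
```python
from h import *
to(.5585,-.0765,.043)
```

```text
t 14.7 p [ 0.5569 -0.0763  0.1791] shift [-0.006 -0.     0.454] yaw_y -8.14
```

Request:
step_arm(
  targets=[
    [[-0.006,0,0.06],[0,0,0]],
    [[-0.006,0,0.15],[0,0,0]],
    [[-0.006,0,0.25],[0,0,0]],
    [[-0.006,0,0.34],[0,0,0]],
    [[-0.006,0,0.4],[0,0,0]],
    [[-0.006,0,0.43],[0,0,0]],
    [[-0.006,0,0.45],[0,0,0]],
    [[-0.006,0,0.45],[0,0,0]],
  ],
)

```text
time_s: 15.37
position: [0.5588, -0.0763, 0.0442]
tool_rot: [[-0.99, 0.14, -0.001], [0.14, 0.99, 0.0], [0.001, 0.0, -1.0]]
ft_force: [-0.2, 0.4, -0.3]
grip_width: 0.0852
gripper_force: 0.0
```

Request:
step_arm(
  targets=[
    [[0,0,0],[0,0,0]],
    [[0,0,0],[0,0,0]],
    [[0,0,0],[0,0,0]],
    [[0,0,0],[0,0,0]],
    [[0,0,0],[0,0,0]],
    [[0,0,0],[0,0,0]],
    [[0,0,0],[0,0,0]],
    [[0,0,0],[0,0,0]],
    [[0,0,0],[0,0,0]],
    [[0,0,0],[0,0,0]],
  ],
  jaw=38,
  grip_force=40,
)

```text
time_s: 16.2
position: [0.5594, -0.0774, 0.0459]
tool_rot: [[-0.99, 0.141, 0.002], [0.141, 0.99, -0.001], [-0.002, -0.0, -1.0]]
ft_force: [-0.2, 1.6, 7.1]
grip_width: 0.0494
gripper_force: 40.7
```

Request:
step_arm(
  targets=[
    [[0,0,-0.03],[0,0,0]],
    [[0,0,-0.1],[0,0,0]],
    [[0,0,-0.18],[0,0,0]],
    [[0.01,0.03,-0.23],[0,0,0]],
    [[0.03,0.1,-0.25],[0,0,0]],
    [[0.06,0.2,-0.25],[0,0,0]],
    [[0.09,0.31,-0.25],[0,0,0]],
    [[0.12,0.42,-0.25],[0,0,0]],
    [[0.15,0.53,-0.25],[0,0,0]],
    [[0.18,0.62,-0.25],[0,0,0]],
  ],
)

```text
time_s: 17.03
position: [0.5308, 0.1164, 0.12]
tool_rot: [[-0.99, 0.141, -0.001], [0.141, 0.99, 0.0], [0.001, 0.0, -1.0]]
ft_force: [0.2, 0.2, -3.2]
grip_width: 0.0494
gripper_force: 42.6
```

Request:
step_arm(
  targets=[
    [[0.03,0.1,0],[0,0,0]],
    [[0.06,0.2,0],[0,0,0]],
    [[0.09,0.3,0],[0,0,0]],
    [[0.12,0.4,0],[0,0,0]],
    [[0.15,0.5,0],[0,0,0]],
    [[0.17,0.57,0.03],[0,0,0]],
    [[0.177,0.6,0.08],[0,0,0]],
    [[0.177,0.6,0.14],[0,0,0]],
    [[0.177,0.6,0.19],[0,0,0]],
    [[0.177,0.6,0.22],[0,0,0]],
  ],
)

```text
time_s: 17.87
position: [0.5035, 0.2999, 0.0522]
tool_rot: [[-0.99, 0.141, -0.003], [0.141, 0.99, -0.001], [0.003, -0.002, -1.0]]
ft_force: [0.4, -0.3, -3.7]
grip_width: 0.0492
gripper_force: 42.7
```

Request:
step_arm(
  targets=[
    [[0,0,0],[0,0,0]],
    [[0,0,0],[0,0,0]],
    [[0,0,0.01],[0,0,0]],
    [[0,0,0.018],[0,0,0]],
    [[0,0,0.024],[0,0,0]],
    [[0,0,0.03],[0,0,0]],
    [[0,0,0.034],[0,0,0]],
    [[0,0,0.034],[0,0,0]],
    [[0,0,0.034],[0,0,0]],
  ],
)

```text
time_s: 18.62
position: [0.5047, 0.3001, 0.0449]
tool_rot: [[-0.99, 0.141, 0.001], [0.141, 0.99, 0.0], [-0.001, 0.0, -1.0]]
ft_force: [-2.9, -0.5, 7.1]
grip_width: 0.0491
gripper_force: 43.6
```

Request:
step_arm(
  targets=[
    [[0,0,0],[0,0,0]],
    [[0,0,0],[0,0,0]],
    [[0,0,0],[0,0,0]],
    [[0,0,0],[0,0,0]],
    [[0,0,-0.1],[0,0,0]],
    [[0,0,-0.2],[0,0,0]],
    [[0,0,-0.3],[0,0,0]],
    [[0,0,-0.4],[0,0,0]],
    [[0,0,-0.45],[0,0,0]],
    [[0,0,-0.45],[0,0,0]],
  ],
  jaw=85,
)

```text
time_s: 19.45
position: [0.5059, 0.3006, 0.1824]
tool_rot: [[-0.99, 0.141, 0.007], [0.141, 0.99, 0.002], [-0.006, 0.003, -1.0]]
ft_force: [0.5, -0.4, 0.1]
grip_width: 0.0849
gripper_force: 0.0
```

Request:
step_arm(
  targets=[
    [[-0.03,-0.05,0],[0,0,0]],
    [[-0.07,-0.15,0],[0,0,0]],
    [[-0.12,-0.27,0],[0,0,0]],
    [[-0.16,-0.4,0],[0,0,0]],
    [[-0.2,-0.53,0],[0,0,0]],
    [[-0.24,-0.66,0],[0,0,0]],
    [[-0.28,-0.79,0],[0,0,0]],
    [[-0.32,-0.9,0],[0,0,0]],
    [[-0.35,-0.97,0],[0,0,0]],
    [[-0.36,-1.0,0],[0,0,0]],
  ],
)

```text
time_s: 20.28
position: [0.5693, -0.0154, 0.1773]
tool_rot: [[-0.989, 0.145, -0.001], [0.145, 0.989, -0.0], [0.001, -0.0, -1.0]]
ft_force: [0.2, 0.8, -0.6]
grip_width: 0.085
gripper_force: 0.0
```

Run:
```python
from h import *
to(.5741,-.0138,.12)
im,W=cloud("wrist"); cv2.imwrite("pics/w2.png",im[...,::-1]); np.savez("/tmp/w2",im=im,W=W)
S=(W[...,2]>.017)&(W[...,2]<.03)&(abs(W[...,0]-.574)<.05)&(abs(W[...,1]+.014)<.05)
P=W[S]; print("std",cv2.minAreaRect((P[:,:2]*1000).astype(np.float32)),len(P),P.mean(0))
im,W=cloud("top"); cv2.imwrite("pics/t2.png",im[150:350,40:580,::-1])
T=(W[...,2]>.05)&(W[...,2]<.12); T[:150]=0; T[330:]=0; T[:,300:]=0
n,l,st,_=cv2.connectedComponentsWithStats(T.astype(np.uint8))
for k in range(1,n):
    if st[k,4]<30: continue
    P=W[l==k]; top=P[P[:,2]>P[:,2].max()-.006]
    print(st[k],"zmax",P[:,2].max().round(4),"top",top.mean(0).round(4))
```

```text
t 20.28 p [ 0.5693 -0.0154  0.1773] shift [-0.015  0.007  0.191] yaw_y -8.31
std ((580.434326171875, -9.01340103149414), (100.6351089477539, 72.11576843261719), 81.8201904296875) 5366 [ 0.57767403 -0.01452034  0.02171638]
[ 99 212  26  23 431] zmax 0.1156 top [0.5755 0.3549 0.112 ]
[124 248  36  32 879] zmax 0.1007 top [0.5047 0.2998 0.0966]
[ 61 252  32  26 655] zmax 0.1084 top [0.5049 0.4112 0.1043]
```

View pics/w2.png

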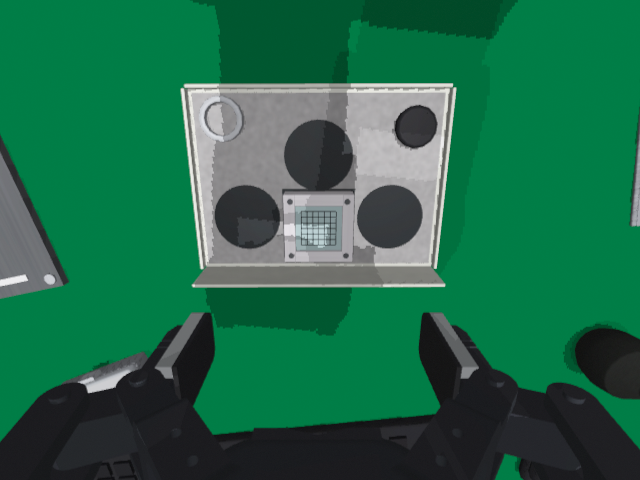

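Lenses are all upright on the mat and the tray shows the three empty pads. The standard's corners are at about (284,191), (353,191), (353,261), (284,261).

Run:
```python
from h import *
W=np.load("/tmp/w2.npz")["W"]
C=np.array([np.nanmedian(W[v-1:v+2,u-1:u+2].reshape(-1,3),0) for u,v in ((287,194),(350,194),(350,258),(287,258))]); print(C.round(4),C.mean(0))
e=C[0]-C[1]; print(np.degrees(np.arctan2(e[0],-e[1])))
x,y=C.mean(0)[:2]; to(x,y,.003)
for (u,v) in ((319,154),(247,216),(390,216)): print(W[v,u].round(4))
im=np.load("/tmp/top0.npz")["im"]; W=np.load("/tmp/top0.npz")["W"]
```

```text
[[ 0.5406 -0.0364  0.0198]
 [ 0.548   0.0159  0.0199]
 [ 0.6037  0.0092  0.0228]
 [ 0.5958 -0.0458  0.023 ]] [ 0.57202666 -0.01429227  0.02141318]
-8.092720025219617
t 20.38 p [ 0.5689 -0.0133  0.1775] shift [-0.012 -0.002  0.582] yaw_y -8.25
[ 0.5129 -0.0054  0.0049]
[ 0.5572 -0.077   0.0054]
[0.5755 0.05   0.006 ]
```

Request:
step_arm(
  targets=[
    [[-0.015,0,0.06],[0,0,0]],
    [[-0.015,0,0.15],[0,0,0]],
    [[-0.015,0,0.25],[0,0,0]],
    [[-0.015,0,0.35],[0,0,0]],
    [[-0.015,0,0.43],[0,0,0]],
    [[-0.015,0,0.49],[0,0,0]],
    [[-0.015,0,0.53],[0,0,0]],
    [[-0.015,0,0.56],[0,0,0]],
    [[-0.015,0,0.57],[0,0,0]],
    [[-0.015,0,0.57],[0,0,0]],
  ],
  jaw=85,
)

```text
time_s: 21.22
position: [0.5732, -0.0118, 0.0071]
tool_rot: [[-0.99, 0.14, -0.001], [0.14, 0.99, 0.0], [0.001, 0.0, -1.0]]
ft_force: [-0.8, -0.1, -0.1]
grip_width: 0.0848
gripper_force: 0.0
```

Request:
step_arm(
  targets=[
    [[0,0,0],[0,0,0]],
    [[0,0,0],[0,0,0]],
    [[0,0,0],[0,0,0]],
    [[0,0,0],[0,0,0]],
  ],
)

```text
time_s: 21.55
position: [0.5738, -0.0129, 0.0081]
tool_rot: [[-0.99, 0.141, 0.001], [0.141, 0.99, -0.0], [-0.001, -0.0, -1.0]]
ft_force: [-0.1, 0.5, 0.8]
grip_width: 0.0849
gripper_force: 0.0
```

Request:
step_arm(
  targets=[
    [[0,-0.003,0.008],[0,0,0]],
    [[0,-0.003,0.015],[0,0,0]],
    [[0,-0.003,0.015],[0,0,0]],
    [[0,-0.003,0.015],[0,0,0]],
  ],
)

```text
time_s: 21.88
position: [0.5733, -0.0138, 0.0028]
tool_rot: [[-0.99, 0.141, -0.0], [0.141, 0.99, 0.0], [0.0, 0.0, -1.0]]
ft_force: [0.2, 0.0, 0.7]
grip_width: 0.0848
gripper_force: 0.0
```

Request:
step_arm(
  targets=[
    [[0,0,0],[0,0,0]],
    [[0,0,0],[0,0,0]],
    [[0,0,0],[0,0,0]],
    [[0,0,0],[0,0,0]],
    [[0,0,0],[0,0,0]],
    [[0,0,0],[0,0,0]],
    [[0,0,0],[0,0,0]],
    [[0,0,0],[0,0,0]],
  ],
  jaw=50,
  grip_force=35,
)

```text
time_s: 22.55
position: [0.5735, -0.0137, 0.0032]
tool_rot: [[-0.99, 0.141, 0.0], [0.141, 0.99, -0.0], [-0.0, -0.0, -1.0]]
ft_force: [-0.8, 0.4, 4.3]
grip_width: 0.0587
gripper_force: 38.5
```

Request:
step_arm(
  targets=[
    [[0,0,-0.03],[0,0,0]],
    [[0,0,-0.1],[0,0,0]],
    [[0,0,-0.2],[0,0,0]],
    [[0,-0.05,-0.28],[0,0,0]],
    [[0,-0.15,-0.3],[0,0,0]],
    [[0,-0.28,-0.3],[0,0,0]],
    [[0,-0.41,-0.3],[0,0,0]],
    [[0,-0.54,-0.3],[0,0,0]],
    [[0,-0.62,-0.3],[0,0,0]],
    [[0,-0.65,-0.3],[0,0,0]],
  ],
)

```text
time_s: 23.38
position: [0.545, -0.2103, 0.0931]
tool_rot: [[-0.989, 0.145, -0.0], [0.145, 0.989, -0.001], [0.0, -0.001, -1.0]]
ft_force: [0.7, -0.2, -1.8]
grip_width: 0.0592
gripper_force: 38.4
```

Request:
step_arm(
  targets=[
    [[0,-0.05,0],[0,0,-0.06]],
    [[0,-0.12,0],[0,0,-0.12]],
    [[0,-0.2,0],[0,0,-0.18]],
    [[0,-0.28,0],[0,0,-0.23]],
    [[0,-0.35,0],[0,0,-0.26]],
    [[0,-0.4,0],[0,0,-0.267]],
    [[0,-0.425,0],[0,0,-0.267]],
    [[0,-0.425,0],[0,0,-0.267]],
    [[0,-0.425,0],[0,0,-0.267]],
    [[0,-0.425,0],[0,0,-0.267]],
  ],
)

```text
time_s: 24.22
position: [0.528, -0.3316, 0.093]
tool_rot: [[-0.998, -0.069, -0.0], [-0.069, 0.998, 0.001], [0.0, 0.001, -1.0]]
ft_force: [-0.1, -0.1, -1.9]
grip_width: 0.0594
gripper_force: 38.4
```

Run:
```python
from h import *
to(.5275,-.333,.02); print(env.observe()["grip_width"])
im,W=cloud("wrist"); cv2.imwrite("pics/w3.png",im[...,::-1]); np.savez("/tmp/w3",im=im,W=W)
f=np.load("/tmp/top0.npz"); im=f["im"]; W=f["W"]
hsv=cv2.cvtColor(im,cv2.COLOR_RGB2HSV)
m=~((hsv[...,0]>40)&(hsv[...,0]<90)&(hsv[...,1]>120)); m[:200]=0;m[305:]=0;m[:,:450]=0;m[:,550:]=0
P=W[m]; x,y=P[:,0],P[:,1]
# left/right edge lines in rows
L=[];R=[]
for r in range(225,285):
    c=np.where(m[r])[0]; L.append(W[r,c[0]]);R.append(W[r,c[-1]])
for E in (L,R):
    p=np.polyfit(np.array(E)[:,0],np.array(E)[:,1],1); print("yaw",np.degrees(np.arctan(p[0])))
T=[];B=[]
for c in range(472,528):
    r=np.where(m[:,c])[0]; T.append(W[r[0],c]);B.append(W[r[-1],c])
for E in (T,B):
    p=np.polyfit(np.array(E)[:,1],np.array(E)[:,0],1); print("yaw",-np.degrees(np.arctan(p[0])))
```

```text
t 24.22 p [ 0.528  -0.3316  0.093 ] shift [ 0.002 -0.005  0.243] yaw_y 3.94
0.05944861621922534
 ** On entry to DLASCL parameter number  4 had an illegal value
 ** On entry to DLASCL parameter number  4 had an illegal value
 ** On entry to DLASCL parameter number  4 had an illegal value
 ** On entry to DLASCL parameter number  4 had an illegal value
 ** On entry to DLASCL parameter number  5 had an illegal value
 ** On entry to DLASCL parameter number  4 had an illegal valueTraceback (most recent call last):
  File "<stdin>", line 13, in <module>
    c, resids, rank, s = lstsq(lhs, rhs, rcond)
                         ~~~~~^^^^^^^^^^^^^^^^^
    x, resids, rank, s = _umath_linalg.lstsq(a, b, rcond,
                         ~~~~~~~~~~~~~~~~~~~^^^^^^^^^^^^^
                                             signature=signature)
                                             ^^^^^^^^^^^^^^^^^^^^
    raise LinAlgError("SVD did not converge in Linear Least Squares")
numpy.linalg.LinAlgError: SVD did not converge in Linear Least Squares
```

View pics/w3.png

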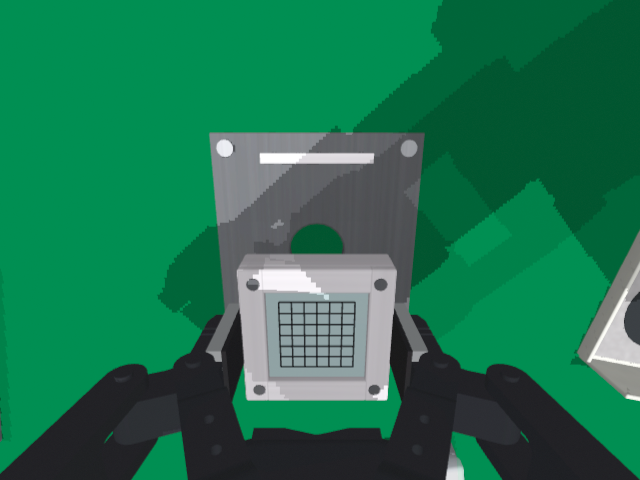

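The standard hangs square to the plate (plate edge row 133 and standard edges both horizontal) and is centred sideways: the opening and the standard are both at column 317. I'll lower it.

Request:
step_arm(
  targets=[
    [[0.002,-0.003,0.04],[0,0,0]],
    [[0.002,-0.003,0.1],[0,0,0]],
    [[0.002,-0.003,0.16],[0,0,0]],
    [[0.002,-0.003,0.21],[0,0,0]],
    [[0.002,-0.003,0.24],[0,0,0]],
    [[0.002,-0.003,0.255],[0,0,0]],
    [[0.002,-0.003,0.26],[0,0,0]],
    [[0.002,-0.003,0.26],[0,0,0]],
    [[0.002,-0.003,0.26],[0,0,0]],
    [[0.002,-0.003,0.26],[0,0,0]],
  ],
)

```text
time_s: 25.1
position: [0.5276, -0.3342, 0.0159]
tool_rot: [[-0.998, -0.068, 0.001], [-0.068, 0.998, -0.001], [-0.001, -0.001, -1.0]]
ft_force: [0.4, 0.3, -0.8]
grip_width: 0.059
gripper_force: 38.4
```

Request:
step_arm(
  targets=[
    [[0,0,0.008],[0,0,0]],
    [[0,0,0.016],[0,0,0]],
    [[0,0,0.022],[0,0,0]],
    [[0,0,0.027],[0,0,0]],
    [[0,0,0.029],[0,0,0]],
    [[0,0,0.029],[0,0,0]],
    [[0,0,0.029],[0,0,0]],
  ],
)

```text
time_s: 25.68
position: [0.5272, -0.3339, 0.0072]
tool_rot: [[-0.998, -0.068, 0.0], [-0.068, 0.998, -0.0], [-0.0, -0.0, -1.0]]
ft_force: [-3.1, 1.4, 7.2]
grip_width: 0.059
gripper_force: 39.4
```

Request:
step_arm(
  targets=[
    [[0,0,0],[0,0,0]],
    [[0,0,0],[0,0,0]],
    [[0,0,0],[0,0,0]],
    [[0,0,0],[0,0,0]],
    [[0,0,-0.06],[0,0,0]],
    [[0,0,-0.16],[0,0,0]],
    [[0,0,-0.28],[0,0,0]],
    [[0,0,-0.4],[0,0,0]],
    [[0,0,-0.52],[0,0,0]],
    [[0,0,-0.58],[0,0,0]],
  ],
  jaw=85,
)

```text
time_s: 26.52
position: [0.5281, -0.3346, 0.1851]
tool_rot: [[-0.998, -0.068, 0.005], [-0.068, 0.998, -0.004], [-0.004, -0.005, -1.0]]
ft_force: [0.9, 0.5, 0.7]
grip_width: 0.0849
gripper_force: 0.0
```

Request:
step_arm(
  targets=[
    [[0,0.1,0],[0,0,0.05]],
    [[0,0.2,0],[0,0,0.1]],
    [[0,0.3,0],[0,0,0.15]],
    [[0,0.4,0],[0,0,0.2]],
    [[0,0.5,0],[0,0,0.24]],
    [[0,0.6,0],[0,0,0.267]],
    [[0,0.7,0],[0,0,0.267]],
    [[0,0.8,0],[0,0,0.267]],
    [[0,0.9,0],[0,0,0.267]],
    [[0,1.0,0],[0,0,0.267]],
  ],
)

```text
time_s: 27.35
position: [0.5066, -0.0332, 0.1803]
tool_rot: [[-0.99, 0.142, 0.0], [0.142, 0.99, -0.0], [-0.0, -0.0, -1.0]]
ft_force: [0.4, 0.0, 0.6]
grip_width: 0.0846
gripper_force: 0.0
```

Run:
```python
from h import *
to(.5047,.3,.18)
im,W=cloud("top"); np.savez("/tmp/t4",im=im,W=W); cv2.imwrite("pics/t4.png",cv2.resize(im[195:310,445:560,::-1],None,fx=4,fy=4))
S=(W[...,2]>.018)&(W[...,2]<.035); S[:200]=0;S[305:]=0;S[:,:455]=0;S[:,545:]=0
P=W[S]; print("std",cv2.minAreaRect((P[:,:2]*1000).astype(np.float32)),len(P),P.mean(0))
```

```text
t 27.35 p [ 0.5066 -0.0332  0.1803] shift [1.630e-01 1.099e+00 1.000e-03] yaw_y -8.14
std ((528.3790283203125, -332.71282958984375), (60.06760025024414, 61.52315902709961), 3.903513193130493) 1124 [ 0.52821963 -0.33237488  0.02402063]
```

View pics/t4.png

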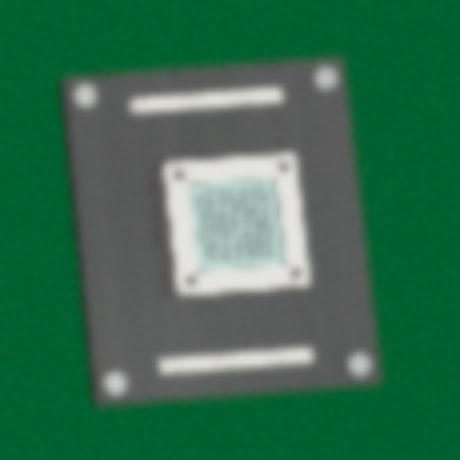

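The standard is flat, centred and square on the plate: centre at about (237,223) in the crop, edges parallel to the plate's. Now the wide lens goes back.

Request:
step_arm(
  targets=[
    [[0.01,0.06,0],[0,0,0]],
    [[0.03,0.16,0],[0,0,0]],
    [[0.05,0.28,0],[0,0,0]],
    [[0.07,0.41,0],[0,0,0]],
    [[0.09,0.54,0],[0,0,0]],
    [[0.11,0.67,0],[0,0,0]],
    [[0.13,0.79,0],[0,0,0]],
    [[0.15,0.9,0],[0,0,0]],
    [[0.16,0.97,0],[0,0,0]],
    [[0.163,1.0,0],[0,0,0]],
  ],
  jaw=80,
)

```text
time_s: 28.23
position: [0.5003, 0.272, 0.1801]
tool_rot: [[-0.99, 0.138, -0.0], [0.138, 0.99, 0.0], [0.0, 0.0, -1.0]]
ft_force: [0.4, 0.5, 0.1]
grip_width: 0.0798
gripper_force: 0.0
```

Request:
step_arm(
  targets=[
    [[0,0.05,0],[0,0,0]],
    [[0,0.099,0],[0,0,0]],
    [[0,0.099,0.0],[0,0,0]],
    [[0,0.099,0.08],[0,0,0]],
    [[0,0.099,0.18],[0,0,0]],
    [[0,0.099,0.28],[0,0,0]],
    [[0,0.099,0.37],[0,0,0]],
    [[0,0.099,0.43],[0,0,0]],
    [[0,0.099,0.45],[0,0,0]],
    [[0,0.099,0.45],[0,0,0]],
  ],
)

```text
time_s: 29.07
position: [0.5048, 0.2976, 0.0442]
tool_rot: [[-0.99, 0.142, -0.003], [0.142, 0.99, -0.001], [0.002, -0.001, -1.0]]
ft_force: [0.5, 0.5, 0.4]
grip_width: 0.0797
gripper_force: 0.0
```

Request:
step_arm(
  targets=[
    [[0,0,0],[0,0,0]],
    [[0,0,0],[0,0,0]],
    [[0,0,0],[0,0,0]],
    [[0,0,0],[0,0,0]],
    [[0,0,0],[0,0,0]],
    [[0,0,0],[0,0,0]],
    [[0,0,0],[0,0,0]],
    [[0,0,0],[0,0,0]],
    [[0,0,0],[0,0,0]],
    [[0,0,0],[0,0,0]],
  ],
  jaw=38,
  grip_force=40,
)

```text
time_s: 29.9
position: [0.5059, 0.2989, 0.047]
tool_rot: [[-0.99, 0.141, 0.003], [0.141, 0.99, 0.001], [-0.003, 0.001, -1.0]]
ft_force: [-0.3, 0.6, 7.8]
grip_width: 0.0491
gripper_force: 40.8
```

Run:
```python
from h import *
to(.5588,-.0768,.046)
```

```text
t 29.9 p [0.5059 0.2989 0.047 ] shift [-0.351 -1.215  0.003] yaw_y -8.11
```

Request:
step_arm(
  targets=[
    [[0,0,-0.03],[0,0,0]],
    [[0,0,-0.1],[0,0,0]],
    [[0,0,-0.18],[0,0,0]],
    [[-0.01,-0.03,-0.23],[0,0,0]],
    [[-0.03,-0.1,-0.25],[0,0,0]],
    [[-0.06,-0.2,-0.25],[0,0,0]],
    [[-0.09,-0.31,-0.25],[0,0,0]],
    [[-0.12,-0.42,-0.25],[0,0,0]],
    [[-0.15,-0.53,-0.25],[0,0,0]],
    [[-0.18,-0.62,-0.25],[0,0,0]],
  ],
)

```text
time_s: 30.73
position: [0.5317, 0.1049, 0.1207]
tool_rot: [[-0.99, 0.142, -0.001], [0.142, 0.99, -0.0], [0.001, -0.0, -1.0]]
ft_force: [0.6, 0.4, -3.8]
grip_width: 0.049
gripper_force: 42.8
```

Request:
step_arm(
  targets=[
    [[-0.03,-0.1,0],[0,0,0]],
    [[-0.06,-0.2,0],[0,0,0]],
    [[-0.09,-0.3,0],[0,0,0]],
    [[-0.12,-0.4,0],[0,0,0]],
    [[-0.15,-0.5,0],[0,0,0]],
    [[-0.17,-0.57,0],[0,0,0]],
    [[-0.171,-0.595,0.03],[0,0,0]],
    [[-0.171,-0.595,0.09],[0,0,0]],
    [[-0.171,-0.595,0.15],[0,0,0]],
    [[-0.171,-0.595,0.19],[0,0,0]],
  ],
)

```text
time_s: 31.57
position: [0.5566, -0.0763, 0.0616]
tool_rot: [[-0.99, 0.141, -0.003], [0.141, 0.99, 0.001], [0.003, 0.001, -1.0]]
ft_force: [-0.4, -0.1, -4.5]
grip_width: 0.049
gripper_force: 42.8
```

Request:
step_arm(
  targets=[
    [[0,0,0.01],[0,0,0]],
    [[0,0,0.02],[0,0,0]],
    [[0,0,0.03],[0,0,0]],
    [[0,0,0.03],[0,0,0]],
    [[0,0,0.03],[0,0,0]],
  ],
)

```text
time_s: 31.98
position: [0.558, -0.0769, 0.0549]
tool_rot: [[-0.99, 0.141, 0.001], [0.141, 0.99, -0.0], [-0.001, -0.0, -1.0]]
ft_force: [-0.7, -0.9, -3.8]
grip_width: 0.0488
gripper_force: 42.7
```

Run:
```python
from h import *
to(.5588,-.0768,.048); print(env.observe()["ft_force"])
```

```text
t 31.98 p [ 0.558  -0.0769  0.0549] shift [-0.002  0.001  0.023] yaw_y -8.11
[-0.68791975 -0.85854368 -3.77775459]
```

Request:
step_arm(
  targets=[
    [[-0.002,0,0.008],[0,0,0]],
    [[-0.002,0,0.016],[0,0,0]],
    [[-0.002,0,0.022],[0,0,0]],
    [[-0.002,0,0.025],[0,0,0]],
    [[-0.002,0,0.025],[0,0,0]],
    [[-0.002,0,0.025],[0,0,0]],
  ],
)

```text
time_s: 32.48
position: [0.5586, -0.0771, 0.048]
tool_rot: [[-0.99, 0.141, 0.001], [0.141, 0.99, -0.0], [-0.001, -0.0, -1.0]]
ft_force: [-3.2, 1.3, 7.1]
grip_width: 0.0492
gripper_force: 43.7
```

Request:
step_arm(
  targets=[
    [[0,0,0],[0,0,0]],
    [[0,0,0],[0,0,0]],
    [[0,0,0],[0,0,0]],
    [[0,0,0],[0,0,0]],
    [[0,0,-0.1],[0,0,0]],
    [[0,0,-0.2],[0,0,0]],
    [[0,0,-0.3],[0,0,0]],
    [[0,0,-0.4],[0,0,0]],
    [[0,0,-0.45],[0,0,0]],
    [[0,0,-0.45],[0,0,0]],
  ],
  jaw=80,
)

```text
time_s: 33.32
position: [0.5598, -0.0776, 0.1855]
tool_rot: [[-0.99, 0.141, 0.007], [0.141, 0.99, -0.002], [-0.007, -0.001, -1.0]]
ft_force: [0.8, -0.6, -0.4]
grip_width: 0.0798
gripper_force: 0.0
```

Request:
step_arm(
  targets=[
    [[0.01,0.06,0],[0,0,0]],
    [[0.02,0.16,0],[0,0,0]],
    [[0.03,0.28,0],[0,0,0]],
    [[0.04,0.41,0],[0,0,0]],
    [[0.05,0.54,0],[0,0,0]],
    [[0.06,0.67,0],[0,0,0]],
    [[0.07,0.79,0],[0,0,0]],
    [[0.08,0.9,0],[0,0,0]],
    [[0.09,0.97,0],[0,0,0]],
    [[0.1,1.0,0],[0,0,0]],
  ],
)

```text
time_s: 34.15
position: [0.5705, 0.2269, 0.1804]
tool_rot: [[-0.99, 0.139, -0.002], [0.139, 0.99, 0.0], [0.002, -0.0, -1.0]]
ft_force: [-0.5, -0.0, 0.4]
grip_width: 0.08
gripper_force: 0.0
```

Request:
step_arm(
  targets=[
    [[0.01,0.1,0],[0,0,0]],
    [[0.02,0.2,0],[0,0,0]],
    [[0.03,0.3,0],[0,0,0]],
    [[0.04,0.4,0],[0,0,0]],
    [[0.047,0.435,0],[0,0,0]],
    [[0.047,0.435,0],[0,0,0]],
    [[0.047,0.435,0],[0,0,0]],
  ],
)

```text
time_s: 34.73
position: [0.5755, 0.3544, 0.181]
tool_rot: [[-0.99, 0.141, -0.001], [0.141, 0.99, -0.001], [0.001, -0.001, -1.0]]
ft_force: [0.9, 0.4, -0.5]
grip_width: 0.0797
gripper_force: 0.0
```

Run:
```python
from h import *
to(.5757,.3552,.046)
```

```text
t 34.73 p [0.5755 0.3544 0.181 ] shift [-0.001  0.003  0.45 ] yaw_y -8.12
```

Request:
step_arm(
  targets=[
    [[0,0.003,0.06],[0,0,0]],
    [[0,0.003,0.15],[0,0,0]],
    [[0,0.003,0.25],[0,0,0]],
    [[0,0.003,0.34],[0,0,0]],
    [[0,0.003,0.4],[0,0,0]],
    [[0,0.003,0.43],[0,0,0]],
    [[0,0.003,0.45],[0,0,0]],
    [[0,0.003,0.45],[0,0,0]],
  ],
)

```text
time_s: 35.4
position: [0.5759, 0.3551, 0.0464]
tool_rot: [[-0.99, 0.143, -0.001], [0.143, 0.99, -0.0], [0.001, -0.001, -1.0]]
ft_force: [-0.4, -0.0, -0.7]
grip_width: 0.08
gripper_force: 0.0
```

Request:
step_arm(
  targets=[
    [[0,0,0],[0,0,0]],
    [[0,0,0],[0,0,0]],
    [[0,0,0],[0,0,0]],
    [[0,0,0],[0,0,0]],
    [[0,0,0],[0,0,0]],
    [[0,0,0],[0,0,0]],
    [[0,0,0],[0,0,0]],
    [[0,0,0],[0,0,0]],
    [[0,0,0],[0,0,0]],
    [[0,0,0],[0,0,0]],
  ],
  jaw=22,
  grip_force=40,
)

```text
time_s: 36.23
position: [0.5761, 0.3563, 0.0478]
tool_rot: [[-0.99, 0.141, 0.002], [0.141, 0.99, 0.001], [-0.002, 0.001, -1.0]]
ft_force: [-0.9, -1.6, 6.8]
grip_width: 0.0333
gripper_force: 39.4
```

Run:
```python
from h import *
to(.515,-.0056,.048)
```

```text
t 36.23 p [0.5761 0.3563 0.0478] shift [ 3.100e-02 -1.223e+00 -1.000e-03] yaw_y -8.12
```

Request:
step_arm(
  targets=[
    [[0,0,-0.03],[0,0,0]],
    [[0,0,-0.1],[0,0,0]],
    [[0,0,-0.18],[0,0,0]],
    [[0,-0.03,-0.23],[0,0,0]],
    [[0,-0.1,-0.25],[0,0,0]],
    [[0.01,-0.2,-0.25],[0,0,0]],
    [[0.01,-0.31,-0.25],[0,0,0]],
    [[0.01,-0.42,-0.25],[0,0,0]],
    [[0.015,-0.53,-0.25],[0,0,0]],
    [[0.015,-0.62,-0.25],[0,0,0]],
  ],
)

```text
time_s: 37.07
position: [0.5438, 0.1703, 0.1219]
tool_rot: [[-0.99, 0.142, -0.001], [0.142, 0.99, -0.0], [0.001, -0.001, -1.0]]
ft_force: [1.2, -0.4, -2.5]
grip_width: 0.0331
gripper_force: 40.2
```

Request:
step_arm(
  targets=[
    [[0,-0.1,0],[0,0,0]],
    [[0,-0.2,0],[0,0,0]],
    [[0.01,-0.3,0],[0,0,0]],
    [[0.01,-0.4,0],[0,0,0]],
    [[0.015,-0.5,0],[0,0,0]],
    [[0.015,-0.57,0],[0,0,0]],
    [[0.016,-0.603,0.03],[0,0,0]],
    [[0.016,-0.603,0.09],[0,0,0]],
    [[0.016,-0.603,0.15],[0,0,0]],
    [[0.016,-0.603,0.19],[0,0,0]],
  ],
)

```text
time_s: 37.9
position: [0.5136, -0.0063, 0.0637]
tool_rot: [[-0.99, 0.142, -0.002], [0.142, 0.99, 0.0], [0.002, 0.0, -1.0]]
ft_force: [-0.5, 0.1, -3.3]
grip_width: 0.0334
gripper_force: 40.3
```

Request:
step_arm(
  targets=[
    [[0,0,0.01],[0,0,0]],
    [[0,0,0.02],[0,0,0]],
    [[0,0,0.03],[0,0,0]],
    [[0,0,0.03],[0,0,0]],
    [[0,0,0.03],[0,0,0]],
  ],
)

```text
time_s: 38.32
position: [0.5149, -0.0057, 0.0564]
tool_rot: [[-0.99, 0.141, 0.001], [0.141, 0.99, -0.0], [-0.001, -0.0, -1.0]]
ft_force: [-0.1, -0.6, -1.1]
grip_width: 0.0329
gripper_force: 40.3
```

Run:
```python
from h import *
to(.515,-.0056,.0488); print(env.observe()["ft_force"])
```

```text
t 38.32 p [ 0.5149 -0.0057  0.0564] shift [-0.     0.001  0.025] yaw_y -8.12
[-0.08947928 -0.5820602  -1.12352536]
```

Request:
step_arm(
  targets=[
    [[0,0,0.008],[0,0,0]],
    [[0,0,0.016],[0,0,0]],
    [[0,0,0.022],[0,0,0]],
    [[0,0,0.026],[0,0,0]],
    [[0,0,0.027],[0,0,0]],
    [[0,0,0.027],[0,0,0]],
  ],
)

```text
time_s: 38.82
position: [0.5148, -0.0058, 0.0488]
tool_rot: [[-0.99, 0.141, 0.001], [0.141, 0.99, -0.0], [-0.001, -0.0, -1.0]]
ft_force: [-3.5, -0.4, 9.5]
grip_width: 0.0332
gripper_force: 41.3
```

Request:
step_arm(
  targets=[
    [[0,0,0],[0,0,0]],
    [[0,0,0],[0,0,0]],
    [[0,0,0],[0,0,0]],
    [[0,0,0],[0,0,0]],
    [[0,0,-0.1],[0,0,0]],
    [[0,0,-0.2],[0,0,0]],
    [[0,0,-0.3],[0,0,0]],
    [[0,0,-0.4],[0,0,0]],
    [[0,0,-0.45],[0,0,0]],
    [[0,0,-0.45],[0,0,0]],
  ],
  jaw=80,
)

```text
time_s: 39.65
position: [0.516, -0.006, 0.186]
tool_rot: [[-0.99, 0.141, 0.007], [0.141, 0.99, -0.002], [-0.007, -0.001, -1.0]]
ft_force: [-0.3, -0.1, 0.3]
grip_width: 0.08
gripper_force: 0.0
```

Request:
step_arm(
  targets=[
    [[0.01,0.06,0],[0,0,0]],
    [[0.03,0.16,0],[0,0,0]],
    [[0.05,0.28,0],[0,0,0]],
    [[0.07,0.41,0],[0,0,0]],
    [[0.09,0.54,0],[0,0,0]],
    [[0.11,0.67,0],[0,0,0]],
    [[0.13,0.79,0],[0,0,0]],
    [[0.15,0.9,0],[0,0,0]],
    [[0.16,0.97,0],[0,0,0]],
    [[0.17,1.0,0],[0,0,0]],
  ],
)

```text
time_s: 40.48
position: [0.5058, 0.301, 0.181]
tool_rot: [[-0.99, 0.139, -0.002], [0.139, 0.99, -0.0], [0.002, -0.0, -1.0]]
ft_force: [-1.2, -1.2, -0.6]
grip_width: 0.08
gripper_force: 0.0
```

Request:
step_arm(
  targets=[
    [[0.02,0.1,0],[0,0,0]],
    [[0.03,0.2,0],[0,0,0]],
    [[0.05,0.3,0],[0,0,0]],
    [[0.06,0.36,0],[0,0,0]],
    [[0.06,0.372,0],[0,0,0]],
    [[0.06,0.372,0],[0,0,0]],
    [[0.06,0.372,0],[0,0,0]],
  ],
)

```text
time_s: 41.07
position: [0.5047, 0.4103, 0.182]
tool_rot: [[-0.99, 0.142, -0.001], [0.142, 0.99, -0.001], [0.001, -0.001, -1.0]]
ft_force: [-0.0, -0.2, 0.5]
grip_width: 0.08
gripper_force: 0.0
```

Run:
```python
from h import *
to(.5045,.4114,.044)
```

```text
t 41.07 p [0.5047 0.4103 0.182 ] shift [0.001 0.004 0.46 ] yaw_y -8.17
```

Request:
step_arm(
  targets=[
    [[0,0.003,0.06],[0,0,0]],
    [[0,0.003,0.15],[0,0,0]],
    [[0,0.003,0.25],[0,0,0]],
    [[0,0.003,0.34],[0,0,0]],
    [[0,0.003,0.4],[0,0,0]],
    [[0,0.003,0.43],[0,0,0]],
    [[0,0.003,0.455],[0,0,0]],
    [[0,0.003,0.455],[0,0,0]],
  ],
)

```text
time_s: 41.73
position: [0.5048, 0.4114, 0.0456]
tool_rot: [[-0.99, 0.142, -0.001], [0.142, 0.99, -0.001], [0.001, -0.001, -1.0]]
ft_force: [-0.4, 0.7, 0.9]
grip_width: 0.0801
gripper_force: 0.0
```

Request:
step_arm(
  targets=[
    [[0,0,0],[0,0,0]],
    [[0,0,0],[0,0,0]],
    [[0,0,0],[0,0,0]],
    [[0,0,0],[0,0,0]],
    [[0,0,0],[0,0,0]],
    [[0,0,0],[0,0,0]],
    [[0,0,0],[0,0,0]],
    [[0,0,0],[0,0,0]],
    [[0,0,0],[0,0,0]],
    [[0,0,0],[0,0,0]],
  ],
  jaw=30,
  grip_force=40,
)

```text
time_s: 42.57
position: [0.5051, 0.4126, 0.0475]
tool_rot: [[-0.99, 0.141, 0.002], [0.141, 0.99, 0.001], [-0.002, 0.001, -1.0]]
ft_force: [-0.0, -1.7, 6.0]
grip_width: 0.0411
gripper_force: 40.0
```

Run:
```python
from h import *
to(.5768,.0502,.047)
```

```text
t 42.57 p [0.5051 0.4126 0.0475] shift [-4.070e-01 -1.162e+00  1.000e-03] yaw_y -8.12
```

Request:
step_arm(
  targets=[
    [[0,0,-0.03],[0,0,0]],
    [[0,0,-0.1],[0,0,0]],
    [[0,0,-0.18],[0,0,0]],
    [[-0.01,-0.03,-0.23],[0,0,0]],
    [[-0.04,-0.1,-0.25],[0,0,0]],
    [[-0.08,-0.2,-0.25],[0,0,0]],
    [[-0.12,-0.31,-0.25],[0,0,0]],
    [[-0.16,-0.41,-0.25],[0,0,0]],
    [[-0.2,-0.52,-0.25],[0,0,0]],
    [[-0.22,-0.6,-0.25],[0,0,0]],
  ],
)

```text
time_s: 43.4
position: [0.5449, 0.2223, 0.1213]
tool_rot: [[-0.99, 0.142, -0.0], [0.142, 0.99, -0.001], [0.0, -0.001, -1.0]]
ft_force: [0.2, -0.9, -3.5]
grip_width: 0.0412
gripper_force: 41.3
```

Request:
step_arm(
  targets=[
    [[-0.03,-0.1,0],[0,0,0]],
    [[-0.07,-0.2,0],[0,0,0]],
    [[-0.1,-0.3,0],[0,0,0]],
    [[-0.14,-0.4,0],[0,0,0]],
    [[-0.17,-0.5,0],[0,0,0]],
    [[-0.185,-0.55,0],[0,0,0]],
    [[-0.187,-0.562,0.03],[0,0,0]],
    [[-0.187,-0.562,0.09],[0,0,0]],
    [[-0.187,-0.562,0.15],[0,0,0]],
    [[-0.187,-0.562,0.19],[0,0,0]],
  ],
)

```text
time_s: 44.23
position: [0.5751, 0.0508, 0.0623]
tool_rot: [[-0.99, 0.141, -0.003], [0.141, 0.99, 0.001], [0.003, 0.0, -1.0]]
ft_force: [-0.3, 0.3, -3.2]
grip_width: 0.0411
gripper_force: 41.5
```

Request:
step_arm(
  targets=[
    [[0,0,0.01],[0,0,0]],
    [[0,0,0.02],[0,0,0]],
    [[0,0,0.03],[0,0,0]],
    [[0,0,0.03],[0,0,0]],
    [[0,0,0.03],[0,0,0]],
  ],
)

```text
time_s: 44.65
position: [0.5765, 0.0502, 0.0557]
tool_rot: [[-0.99, 0.141, 0.001], [0.141, 0.99, -0.0], [-0.001, 0.0, -1.0]]
ft_force: [-0.7, -0.3, -2.8]
grip_width: 0.0412
gripper_force: 41.5
```

Run:
```python
from h import *
to(.5768,.0502,.0485); print(env.observe()["ft_force"])
```

```text
t 44.65 p [0.5765 0.0502 0.0557] shift [-0.001  0.     0.024] yaw_y -8.11
[-0.69131765 -0.30582451 -2.83858225]
```

Request:
step_arm(
  targets=[
    [[0,0,0.008],[0,0,0]],
    [[0,0,0.016],[0,0,0]],
    [[0,0,0.022],[0,0,0]],
    [[0,0,0.025],[0,0,0]],
    [[0,0,0.026],[0,0,0]],
    [[0,0,0.026],[0,0,0]],
  ],
)

```text
time_s: 45.15
position: [0.5764, 0.05, 0.0485]
tool_rot: [[-0.99, 0.141, 0.001], [0.141, 0.99, -0.0], [-0.001, -0.0, -1.0]]
ft_force: [-3.1, -0.8, 6.4]
grip_width: 0.0411
gripper_force: 42.4
```

Contact felt. I'll release, rise, and move clear to check.

Request:
step_arm(
  targets=[
    [[0,0,0],[0,0,0]],
    [[0,0,0],[0,0,0]],
    [[0,0,0],[0,0,0]],
    [[0,0,0],[0,0,0]],
    [[0,0,-0.1],[0,0,0]],
    [[0,0,-0.2],[0,0,0]],
    [[0,0,-0.3],[0,0,0]],
    [[0,0,-0.4],[0,0,0]],
    [[0,0,-0.45],[0,0,0]],
    [[0,0,-0.45],[0,0,0]],
  ],
  jaw=80,
)

```text
time_s: 45.98
position: [0.5776, 0.05, 0.1862]
tool_rot: [[-0.99, 0.141, 0.007], [0.141, 0.99, -0.001], [-0.007, 0.0, -1.0]]
ft_force: [0.5, 0.1, -0.4]
grip_width: 0.0799
gripper_force: 0.0
```

Request:
step_arm(
  targets=[
    [[0.04,0.1,0],[0,0,0]],
    [[0.09,0.2,-0.02],[0,0,0]],
    [[0.14,0.3,-0.04],[0,0,0]],
    [[0.19,0.4,-0.06],[0,0,0]],
    [[0.24,0.5,-0.08],[0,0,0]],
    [[0.29,0.6,-0.1],[0,0,0]],
    [[0.34,0.7,-0.1],[0,0,0]],
    [[0.39,0.8,-0.1],[0,0,0]],
    [[0.4,0.8,-0.1],[0,0,0]],
    [[0.4,0.8,-0.1],[0,0,0]],
  ],
)

```text
time_s: 46.82
position: [0.4902, 0.3058, 0.2113]
tool_rot: [[-0.99, 0.138, -0.002], [0.138, 0.99, -0.001], [0.002, -0.001, -1.0]]
ft_force: [0.3, -1.1, -0.3]
grip_width: 0.0801
gripper_force: 0.0
```

Run:
```python
from h import *
im,W=cloud("top"); cv2.imwrite("pics/t5.png",im[...,::-1])
T=(W[...,2]>.06)&(W[...,2]<.125); T[:180]=0; T[310:]=0; T[:,:245]=0; T[:,400:]=0
n,l,st,_=cv2.connectedComponentsWithStats(T.astype(np.uint8))
for k in range(1,n):
    if st[k,4]<20: continue
    P=W[l==k]; top=P[P[:,2]>P[:,2].max()-.008]
    print(st[k],"zmax",P[:,2].max().round(4),"top",top.mean(0).round(4))
S=(W[...,2]>.018)&(W[...,2]<.035); S[:200]=0;S[305:]=0;S[:,:455]=0;S[:,545:]=0
P=W[S]; print("std",cv2.minAreaRect((P[:,:2]*1000).astype(np.float32)),env.observe()["qvel"].round(2) if hasattr(env.observe()["qvel"],"round") else env.observe()["qvel"])
```

```text
[278 209  24  26 501] zmax 0.1087 top [0.5753 0.0501 0.1045]
[348 216  31  31 740] zmax 0.1034 top [ 0.5572 -0.0759  0.0974]
[313 247  20  21 327] zmax 0.1158 top [ 0.5138 -0.0057  0.1113]
std ((528.50390625, -332.99774169921875), (60.44405746459961, 62.616844177246094), 4.286235809326172) [-1.98 -0.08 -0.4  -0.1   0.06 -0.17]
```

View pics/t5.png

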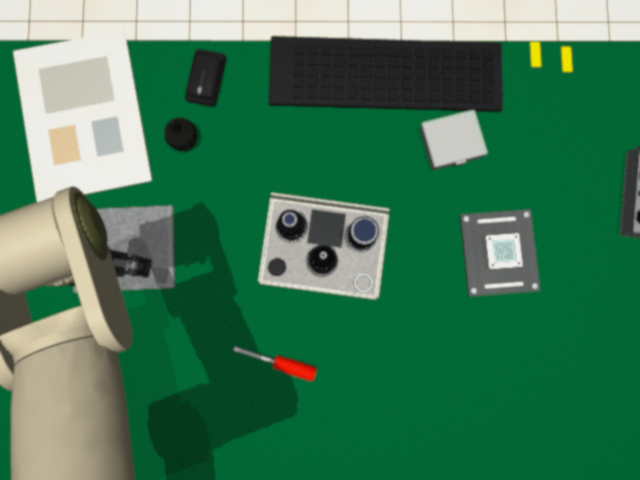

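All three lenses stand within about 2 mm of where they started: stepped (290,223), wide (364,232), pointed (322,260). The cap (277,267) and ring (363,283) haven't moved. The standard is centred over the opening at (503,251), and the arm is clear.

Request:
step_arm(
  targets=[
    [[0,0,0],[0,0,0]],
    [[0,0,0],[0,0,0]],
    [[0,0,0],[0,0,0]],
    [[0,0,0],[0,0,0]],
  ],
)

```text
time_s: 47.2
position: [0.4918, 0.3038, 0.2124]
tool_rot: [[-0.99, 0.143, -0.0], [0.143, 0.99, -0.0], [0.0, -0.0, -1.0]]
ft_force: [-0.2, -0.2, 0.2]
grip_width: 0.0803
gripper_force: 0.0
```

```bash
python3 -c "
from rig import close_job
print(close_job())"
```

```text
the job is handed in; nothing more can be done
None
```

I handed the job in at about 47 s: in the last top view the standard lies centred and square over the opening, each lens is back upright on its own pad about 2 mm from where it started, and the cap and ring look unmoved (hand-in returned no verdict).

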